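# Lay out a parts order on the counter mat

### The job

Lay out the customer's order on the grey mat, whose yellow stripe marks the front: the red carton half-way between the pulley and the hub with the steel bearing lying flat and centred on top of it, the orange filter straight behind the pulley and the green carton straight in front of the hub, each of these two with a gap of about 15 mm to its neighbour. Stand everything upright, the two cartons square to the mat, and leave the blue filter, the white carton and the yellow tin where they are.

Things in the scene. Friction and masses are not known exactly. Their poses are not given: they have to be found in the camera images.
- mat: Plain grey layout mat, fixed flat on the counter, 350 mm wide (its y) by 280 mm deep (its x), 2 mm thick. Origin: centre of its underside. A yellow stripe runs along its front edge, the edge nearest the robot; x points from the stripe to the back of the mat, y to its left side as seen from the stripe, z up. Its place and yaw vary (yaw within about 0.2 rad of the robot's frame).
- pulley: Black belt pulley with five grey spots, lying flat and fixed on the mat on its cross-wise centre line, 115 mm to the left or the right of the mat's centre (it varies): 90 mm diameter, rim 22 mm and boss 28 mm high. Origin: centre of its underside, on the mat; its axes are parallel to the mat's.
- hub: Bright aluminium wheel hub with a round boss and four brass studs, lying flat and fixed on the mat, 115 mm from the mat's centre on the side opposite the pulley: 90 mm diameter, flange 10 mm and boss and studs 26 mm high. Origin: centre of its underside, on the mat; its axes are parallel to the mat's.
- red_carton_mid (a point): Loose bright red carton with a white band, square in plan, 60 x 60 mm and 48 mm high, standing upright. The point is its centre, 24 mm above its underside; x and y are square to its sides, z up.
- orange_filter_mid (a point): Loose orange canister oil filter with a thin white ring round it and a steel foot, standing upright: 60 mm diameter, 64 mm high. The point is its centre, 32 mm above its underside; z is its axis, up.
- green_carton_mid (a point): Loose green carton with a yellow band, square in plan, 45 x 45 mm and 55 mm high, standing upright. The point is its centre, 27.5 mm above its underside; x and y are square to its sides, z up.
- bearing_mid (a point): Loose steel ball bearing with a black seal and dark bore, lying flat: 52 mm outer diameter, 15 mm high. The point is its centre, 7.5 mm above its underside; z is its axis, up.
- blue_filter_mid (a point): Loose blue canister oil filter with a thin white ring round it and a steel foot, standing upright: 60 mm diameter, 64 mm high. The point is its centre, 32 mm above its underside; z is its axis, up. Not part of the order: leave it alone.
- white_carton_mid (a point): Loose white carton with a blue band, square in plan, 50 x 50 mm and 50 mm high, standing upright. The point is its centre, 25 mm above its underside; x and y are square to its sides, z up. Not part of the order: leave it alone.
- grease_tin_mid (a point): Loose low yellow tin with a steel rim, standing upright: 64 mm diameter, 43 mm high. The point is its centre, 21.5 mm above its underside. Not part of the order: leave it alone.
There are look-alikes about, which are no part of the job. Leave any pink or turquoise look-alike of the pulley alone.

How it is judged:
By the outcome, as a careful person would: the job done as asked, in the order asked, and still so for the second after the job is handed in, with the robot touching nothing.
It also fails if it takes over 112 s, if anything falls off the work surface, if the arm or the gripper's body presses on something with over 40 N, if the wrist force passes 120 N, or if a joint passes its speed limit or range.

### The arm

A 6-joint arm with a two-finger parallel gripper is mounted at the origin on the work surface. World frame = base frame: x ahead of the robot, y to its left, z up, the work surface at z = 0. Lengths are in mm, angles in rad, forces in N, time in s.
With the tool pointing down it reaches from about 350 to 875 mm from the base axis. Payload 4.2 kg.
Tool frame: the origin (TCP) lies at the very end of the fingers, on their centre line; the grasp point (between the pads) lies 19 mm behind it; z points along the fingers, y is the direction in which the jaws open and shut (so a half turn about z gives the same grasp; the last joint's range is limited). The gripper opens to 85 mm and grips with 20 to 120 N. Pads are 22 mm wide; open, the fingers measure 114 mm over their backs; the gripper's body (76 mm by 85 mm) begins 54 mm behind the grasp point. The pads swing forward as they close: fully open they stand 13 mm farther back than shut.
Start: joints at [-0.981, 0.385, 0.008, 0, -1.194, -0.259], TCP at [203.015, -591.087, 231.312] pointing down, gripper open.
Joint ranges: [-3.14, 3.14], [-1.21, 2.06], [-1.07, 1.41], [-3.16, 2.05], [-2.99, -0.16], [-3.1, 3.1]. Speed limits (rad/s): [2.79, 2.79, 3.14, 3.14, 3.14, 3.14].

### API

Orientations are given as a unit quaternion [x, y, z, w].
In Python, from bench import arm, optics, job gives the robot as it stands.
- The arm moves only by the tool send_rows, never from a script. Its argument "steps" is a list that holds one entry, the list of rows, each a list of 5 numbers: the shift along the tool's x, y, z in cm, then the turn about the tool's z in rad, then the opening, from 0 (shut) to 1 (fully open). A call has 1 to 10 rows; each row shifts and turns the pose as measured when the row begins, along the tool's axes as they then stand; what a row does not reach is not made up. A row lasts 1/12 s, in which the tool goes at most 41.7 mm and 7.16 degrees, less where a joint would pass 70% of its speed; a pose out of reach is approached as far as the arm can. A call with a gripper value outside its range is refused whole. The fingers move at their own pace and stop on an object; the grip force is fixed at half the most. Time passes only in rows, so rows that do not move let the fingers close. It gives the time, the measured TCP pose, the force and the opening at its end, in the units of the state.
- arm.read_state(): the state, without advancing time (a new reading comes with each control period).
- optics.get_image(name): name is "scene" or "side" or "wrist"; returns (picture, depth): 420x560x3 uint8, blue, green, red; 420x560 float32, mm along the optical axis (not along the pixel's ray), 0 where there is no reading.
- optics.get_calibration(name): a dict with "K" (3x3 intrinsics, pixels), "rvec" (rotation vector, rad) and "tvec" (3), from world to camera coordinates, as OpenCV has them; the wrist camera has in their place "hand_eye" (4x4, takes a point from camera to tool coordinates, whose origin is the TCP and whose axes are the flange's). Camera axes: x right, y down, z forward; pixel columns grow to the right and rows downward; lengths in mm; the calibration is good to about 2 mm. The wrist camera is an equidistant fisheye: a pixel r from the principal point sees the ray r / f radians off the axis. A picture is of the moment at which its call begins: read the wrist's pose just before it. get_calibration takes no time and is no camera call.
- job.job_done(): hands the job in, once; it reports no verdict.
The state is a dict: "clock": time; "joints": joint angles; "joint_vel": joint speeds; "joint_efforts": joint torques, N m; "position": TCP position; "ee_rot": TCP orientation; "contact_force": force on the tool from outside, world axes, zero at the start; "wrist_torque": the same for the moment, N m; "gripper_width": finger opening in mm.
Only numpy, scipy, OpenCV 4.12 (cv2) and the standard library are available. Lean on these libraries where they do the work, as an engineer would, in place of code of your own. Each camera call takes 0.05 s, during which the arm holds its last target. There are 200 camera calls.

## Working session

There is one attempt and no reset: what is moved stays moved. The work goes in short steps, Python scripts to look and compute and a tool call to move; the robot and the scene stay as the last step left them, time stands still between calls to the robot, and variables do not carry over. Pictures are saved under pics/ and viewed, about 12 in all and at most 16, crops included, and the job is handed in when it is done.

Besides the shell and the picture viewer there is one more tool, called by a JSON object that holds its "name" and its "arguments", one argument or row to a line. send_rows: Moves the arm, as the interface text tells. Its arguments: {"type":"object","properties":{"steps":{"type":"array","items":{"type":"array","items":{"type":"array","items":{"type":"number"}}}}},"required":["steps"]}

```bash
mkdir -p pics
cat > h.py <<'E'
import numpy as np, cv2
from bench import arm, optics, job
from scipy.spatial.transform import Rotation as R
def grab(n,f=None):
    im,d=optics.get_image(n); np.savez(''+n+'.npz',im=im,d=d)
    if f: cv2.imwrite('pics/'+f,im)
    return im,d
def w(n,u,v,z=None,d=None):
    "pixel -> world, at plane z or by depth"
    c=optics.get_calibration(n);K=np.array(c['K']);Rm=cv2.Rodrigues(np.array(c['rvec'],float))[0];t=np.array(c['tvec'],float).ravel()
    r=np.linalg.inv(K)@np.array([u,v,1.]); o=-Rm.T@t; r2=Rm.T@r
    return o+r2*(((z-o[2])/r2[2]) if d is None else d)
E
ls
python3 - <<'E'
from h import *
print(arm.read_state())
for n in('scene','side','wrist'):
    print(optics.get_calibration(n)); grab(n,n+'0.png')
E
```

```text
h.py
pics
{'clock': 0.0, 'joints': array([-9.81397933e-01,  3.85546756e-01,  6.64444393e-03, -5.54253312e-04,
       -1.19402378e+00, -2.58594173e-01]), 'joint_vel': array([-7.25720941e-04, -3.91999797e-04,  4.34555453e-05,  1.02743340e-03,
        9.01948260e-04, -6.01047516e-04]), 'joint_efforts': array([-2.62035755e-04, -3.92285550e+01,  1.88397181e+01,  4.18632209e+00,
       -4.65781748e-03,  4.70092552e-07]), 'position': array([ 202.83808961, -590.54478718,  230.22660355]), 'ee_rot': array([-1.64548027e-01,  9.86368464e-01,  1.07655766e-03, -2.03327222e-04]), 'contact_force': array([-0.02761986, -0.23302819,  0.04267143]), 'wrist_torque': array([ 0.01063165, -0.00027143,  0.01583243]), 'gripper_width': 85.27551004138718}
{'K': array([[427.99786763,   0.        , 276.94443824],
       [  0.        , 427.99786763, 200.17485003],
       [  0.        ,   0.        ,   1.        ]]), 'rvec': array([ 1.55232997,  2.18469225, -0.71083356]), 'tvec': array([  89.75512235, -404.99720592, 1434.67095509])}
{'K': array([[515.78224734,   0.        , 284.33583151],
       [  0.        , 515.78224734, 213.92958892],
       [  0.        ,   0.        ,   1.        ]]), 'rvec': array([ 0.05433304, -2.86610617,  1.21887546]), 'tvec': array([ 510.2826679 ,   19.11183995, 1312.36391089])}
{'K': array([[325.1922621 ,   0.        , 274.08986872],
       [  0.        , 325.1922621 , 208.7499566 ],
       [  0.        ,   0.        ,   1.        ]]), 'hand_eye': array([[ 9.72876692e-04, -9.44877500e-01, -3.27422606e-01,
         8.38622534e+01],
       [ 9.99999525e-01,  9.38258777e-04,  2.63685588e-04,
        -3.08294676e-01],
       [ 5.80565545e-05, -3.27422707e-01,  9.44877964e-01,
        -1.42463131e+02],
       [ 0.00000000e+00,  0.00000000e+00,  0.00000000e+00,
         1.00000000e+00]])}
```

View pics/scene0.png

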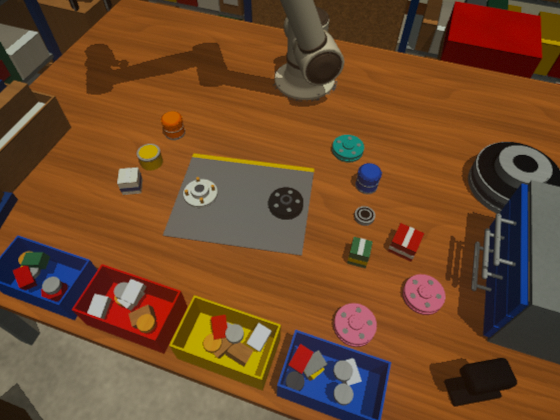

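View pics/side0.png

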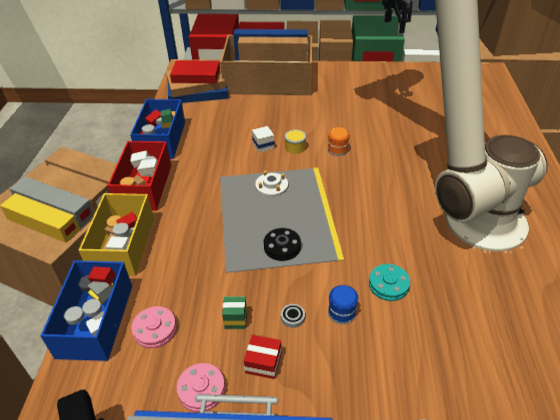

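The scene view (robot at the top, so +x points down the image) shows the mat with the hub at (200,191) and the pulley at (286,203). The loose parts are orange (172,123), red (406,240), green (360,250), bearing (365,214), blue (369,177), white (129,179) and tin (149,155). Next I'll measure them from depth clouds.

```bash
cat > m.py <<'E'
from h import *
def cloud(n):
    z=np.load(n+'.npz'); im,d=z['im'],z['d']; c=optics.get_calibration(n)
    v,u=np.mgrid[:420,:560]; K=c['K'];Rm=cv2.Rodrigues(c['rvec'])[0]
    p=np.stack([(u-K[0,2])/K[0,0]*d,(v-K[1,2])/K[1,1]*d,d],-1)
    P=(p-c['tvec'].ravel())@Rm; P[d==0]=np.nan
    return im,P
# name: (scene px),(side px), height
O=dict(red=((406,240),(263,356),48),orange=((172,123),(338,140),64),green=((360,250),(234,312),55),bearing=((365,214),(292,315),15),
 blue=((369,177),(343,303),64),white=((129,179),(263,138),50),tin=((149,155),(295,141),43),hub=((200,191),(271,183),28),pulley=((286,203),(282,243),30),teal=((348,147),(389,282),28))
def top(n,name,px,h,r=24,tol=5):
    im,P=cloud(n); u,v=px
    s=P[v-r:v+r,u-r:u+r].reshape(-1,3)
    t=s[(abs(s[:,2]-h)<tol)]
    if len(t)<4: return None
    (c,sz,a)=cv2.minAreaRect(t[:,:2].astype(np.float32))
    cc,rr=cv2.minEnclosingCircle(t[:,:2].astype(np.float32))
    return len(t),np.round(np.median(t[:,2]),1),np.round(c,1),np.round(sz,1),round(a,1),np.round(cc,1),round(rr,1)
if __name__=='__main__':
    for k,(a,b,h) in O.items():
        for n,px in(('scene',a),('side',b)): print(k,n,top(n,k,px,h))
    for n in('scene','side'):
        im,P=cloud(n); hsv=cv2.cvtColor(im,cv2.COLOR_BGR2HSV)
        mat=(hsv[...,1]<40)&(abs(P[...,2]-2)<8)&(P[...,0]>300)&(abs(P[...,1])<500)
        mat=cv2.morphologyEx(mat.astype(np.uint8),cv2.MORPH_OPEN,np.ones((3,3)))
        num,L,S,C=cv2.connectedComponentsWithStats(mat); i=1+S[1:,4].argmax()
        t=P[L==i]; print('mat',n,len(t),np.nanmedian(t[:,2]),cv2.minAreaRect(t[:,:2].astype(np.float32)))
E
python3 m.py
python3 - <<'E'
import cv2,numpy as np
s=cv2.imread('pics/scene0.png');d=cv2.imread('pics/side0.png')
a=cv2.resize(s[140:260,160:320],(800,600),interpolation=cv2.INTER_CUBIC);cv2.imwrite('pics/mat_scene.png',a)
E
```

```text
red scene (577, np.float64(48.1), array([538.8, 417.9]), array([59.9, 63.8]), 79.8, array([538.9, 418.1]), 40.7)
red side (893, np.float64(48.8), array([535.3, 418.4]), array([63.2, 60.5]), 78.9, array([534.5, 417.6]), 41.8)
orange scene (200, np.float64(62.3), array([ 371.1, -290.9]), array([54.4, 52.8]), 62.9, array([ 372.7, -291.5]), 29.7)
orange side (190, np.float64(64.5), array([ 365.9, -288.5]), array([56.4, 54.9]), 14.2, array([ 364.6, -291.5]), 30.3)
green scene (351, np.float64(55.0), array([605.4, 318.9]), array([47.9, 44.9]), 2.5, array([605.2, 320.1]), 30.8)
green side (422, np.float64(55.7), array([601.6, 319.6]), array([45.5, 46.6]), 0.8, array([603.1, 319.4]), 31.4)
bearing scene (301, np.float64(15.0), array([455.8, 300.9]), array([107.9,  50.8]), 13.2, array([454. , 306.7]), 56.1)
bearing side (406, np.float64(16.3), array([479.8, 309.2]), array([51.9, 50.7]), 48.0, array([478.7, 308.6]), 27.3)
blue scene (285, np.float64(63.1), array([380.4, 292. ]), array([52.9, 55.8]), 22.9, array([380.5, 292.7]), 30.1)
blue side (503, np.float64(64.5), array([374.1, 291.7]), arr
[... 786 characters left out ...]
64(27.1), array([516.9, 107.4]), array([79.7, 88. ]), 83.3, array([517.3, 105.9]), 44.7)
pulley side (452, np.float64(26.7), array([512.2, 107.7]), array([89.2, 86.6]), 72.4, array([511.7, 107.6]), 46.1)
teal scene (187, np.float64(24.6), array([271.9, 211.5]), array([75.8, 82.2]), 60.9, array([272.5, 212.9]), 43.7)
teal side (636, np.float64(24.9), array([266.6, 214. ]), array([86. , 87.6]), 0.6, array([267.1, 213.3]), 45.5)
mat scene 8723 1.4203956936902993 ((540.614501953125, -5.4605865478515625), (265.98736572265625, 346.3202209472656), 9.651142120361328)
mat side 8013 3.0074214874435796 ((539.1336669921875, -5.7010650634765625), (262.6321716308594, 354.6763610839844), 9.828514099121094)
```

View pics/mat_scene.png

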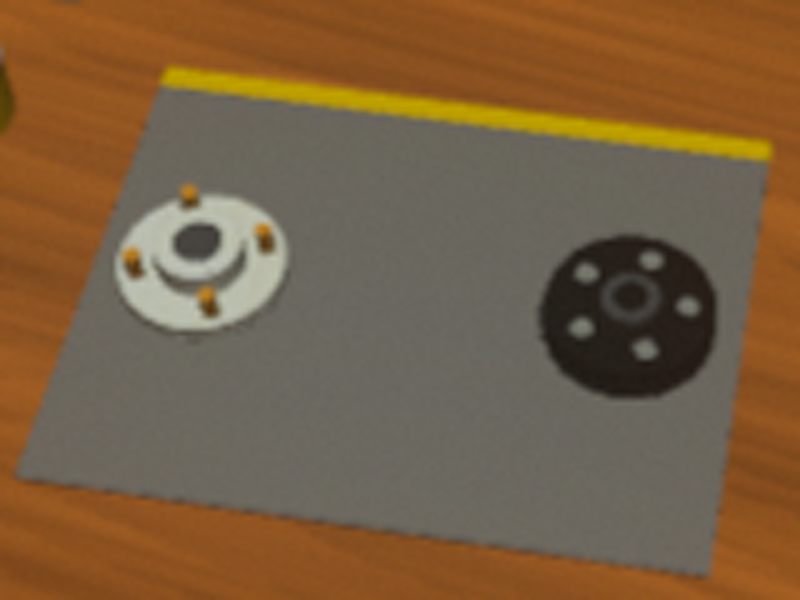

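The crop shows the mat's yellow stripe at the top, the hub at about (203,258) and the pulley at (630,315). Both cameras agree to about 4 mm. The mat yaw is about 9.67°, the hub is at (553,-121) and the pulley at (514.5,107.5). Next: hover over the red carton and measure it with the wrist camera.

{"name": "send_rows", "arguments": {
  "steps": [
    [[0,0,0,0.104,1],[0,0,0,0.104,1],[0,0,0,0.104,1],[0,0,0,0.104,1],[0,0,0,0.104,1],[-0.5,3.9,0,0,1],[-0.5,3.9,0,0,1],[-0.5,3.9,0,0,1],[-0.5,3.9,0,0,1],[-0.5,3.9,0,0,1]]
  ]
}}

```text
clock: 0.98
position: [268.0, -403.5, 223.4]
ee_rot: [0.114, 0.993, 0.005, -0.004]
contact_force: [1.3, 0.4, -0.4]
gripper_width: 85.2
```

{"name": "send_rows", "arguments": {
  "steps": [
    [[-0.5,4,0.2,0,1],[-0.5,4,0.2,0,1],[-0.5,4,0.2,0,1],[-0.5,4,0.2,0,1],[-0.5,4,0.2,0,1],[-0.5,4,0.2,0,1],[-0.5,4,0.2,0,1],[-0.5,4,0.2,0,1],[-0.5,4,0.2,0,1],[-0.5,4,0.2,0,1]]
  ]
}}

```text
clock: 1.82
position: [406.4, -10.5, 206.8]
ee_rot: [0.116, 0.993, 0.006, -0.002]
contact_force: [2.0, -0.1, -0.0]
gripper_width: 85.4
```

```bash
cat >> h.py <<'E'
def go(x,y,z,jaw=None):
    "turn (rad, tool z) to bring jaw axis to angle jaw (deg, world); shift in cm along tool axes AFTER the turn"
    s=arm.read_state(); M=R.from_quat(s['ee_rot']).as_matrix(); p=s['position']
    j=np.degrees(np.arctan2(M[1,1],M[0,1])); t=0 if jaw is None else ((jaw-j+90)%180-90)
    d=R.from_euler('z',t,degrees=True).as_matrix()@M
    print('t %.2f'%s['clock'],'p',p.round(1),'jaw %.2f'%j,'tilt',M[:2,2].round(3),'F',s['contact_force'].round(1),'w %.1f'%s['gripper_width'],
      '| turn %.3f'%-np.radians(t),'shift cm',(d.T@(np.array([x,y,z])-p)/10).round(2))
def wcloud(f=None):
    s=arm.read_state(); im,d=grab('wrist',f); c=optics.get_calibration('wrist');K=c['K'];H=c['hand_eye']
    v,u=np.mgrid[:420,:560]; a=(u-K[0,2])/K[0,0]; b=(v-K[1,2])/K[1,1]; th=np.hypot(a,b)+1e-9
    k=np.tan(th)/th; p=np.stack([a*k*d,b*k*d,d],-1)@H[:3,:3].T+H[:3,3]
    M=R.from_quat(s['ee_rot']).as_matrix(); P=p@M.T+s['position']; P[d==0]=np.nan
    return im,P
def wtop(P,h,x,y,r=60,tol=5):
    s=P.reshape(-1,3); t=s[(abs(s[:,2]-h)<tol)&(np.hypot(s[:,0]-x,s[:,1]-y)<r)]
    f=t[:,:2].astype(np.float32); c,sz,a=cv2.minAreaRect(f); cc,rr=cv2.minEnclosingCircle(f)
    print(len(t),'z %.1f'%np.median(t[:,2]),'rect',np.round(c,1),np.round(sz,1),round(a,1),'circ',np.round(cc,1),round(rr,1),'mean',t[:,:2].mean(0).round(1))
E
python3 -c "
from h import *
go(537,418.2,170,79.4)"
```

```text
t 1.82 p [406.4 -10.5 206.8] jaw 76.72 tilt [-0.003  0.012] F [ 2.  -0.1 -0. ] w 85.4 | turn -0.047 shift cm [-4.98 44.49  4.12]
```

{"name": "send_rows", "arguments": {
  "steps": [
    [[-0.4,4,0.1,-0.047,1],[-0.5,4,0.1,0,1],[-0.5,4,0.1,0,1],[-0.5,4,0.1,0,1],[-0.5,4,0.1,0,1],[-0.5,4,0.1,0,1],[-0.5,4,0.1,0,1],[-0.5,4,0.1,0,1],[-0.5,4,0.1,0,1],[-0.5,4,0.1,0,1]]
  ]
}}

```text
clock: 2.65
position: [525.4, 388.6, 199.4]
ee_rot: [0.088, 0.996, 0.005, -0.003]
contact_force: [1.1, -0.3, 0.6]
gripper_width: 85.6
```

{"name": "send_rows", "arguments": {
  "steps": [
    [[0,2,0,0,1],[0,0,0,0,1],[0,0,0,0,1]]
  ]
}}

```text
clock: 2.9
position: [529.5, 416.9, 194.8]
ee_rot: [0.085, 0.996, 0.004, -0.003]
contact_force: [-0.9, -0.0, -0.3]
gripper_width: 85.3
```

```bash
python3 -c "
from h import *
go(537,418.2,170,79.4)
im,P=wcloud('w1.png')
wtop(P,48,537,418,50); wtop(P,55,603,319,45); wtop(P,15,478,308,40); wtop(P,0,537,418,300)"
```

```text
t 2.90 p [529.5 416.9 194.8] jaw 80.23 tilt [-0.006  0.008] F [-0.9 -0.  -0.3] w 85.3 | turn 0.014 shift cm [-0.73  0.25  2.48]
3864 z 47.8 rect [536.7 417.6] [59.3 60.6] 79.8 circ [536.8 417.6] 41.1 mean [535.4 417.8]
1287 z 54.8 rect [603.7 318.9] [46.  45.1] 3.3 circ [603.5 319.1] 30.8 mean [600.9 324.1]
1762 z 15.2 rect [481.9 308. ] [51.6 50.5] 89.2 circ [482.3 307.7] 26.2 mean [481.6 308.8]
108373 z -0.1 rect [563.1 387.9] [548.7 508.5] 80.1 circ [537.  417.9] 300.0 mean [508.8 399.2]
```

View pics/w1.png

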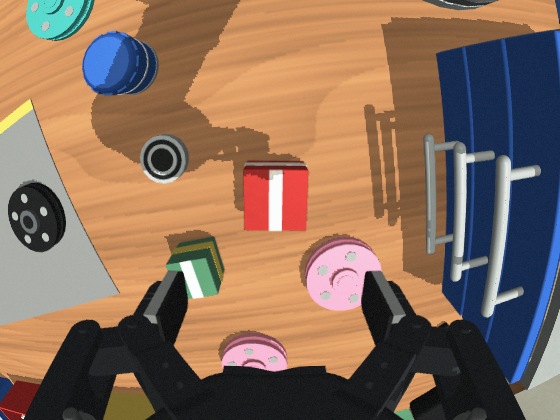

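The wrist view shows red at (275,197), green at (195,267), the bearing at (163,158), and a pink look-alike at (343,273). The red carton is at (536.7,417.6) with sides at 79.8°. Descending.

{"name": "send_rows", "arguments": {
  "steps": [
    [[-0.7,0.2,3,0.008,1],[0,0,4,0,1],[0,0,4,0,1],[0,0,4,0,1],[0,0,2,0,1],[0,0,0,0,1]]
  ]
}}

```text
clock: 3.45
position: [538.1, 413.6, 26.0]
ee_rot: [0.092, 0.996, 0.008, -0.0]
contact_force: [0.1, 0.2, -1.4]
gripper_width: 85.6
```

```bash
python3 -c "
from h import *
go(536.7,417.6,6,79.6)"
```

```text
t 3.45 p [538.1 413.6  26. ] jaw 79.42 tilt [0.001 0.015] F [ 0.1  0.2 -1.4] w 85.6 | turn -0.003 shift cm [0.21 0.34 2.01]
```

{"name": "send_rows", "arguments": {
  "steps": [
    [[0.1,0.3,1.2,0,1],[0.1,0,0.7,0,1],[0,0,0,0,0],[0,0,0,0,0],[0,0,0,0,0],[0,0,0,0,0],[0,0,0,0,0],[0,0,0,0,0]]
  ]
}}

```text
clock: 4.12
position: [539.5, 417.9, 14.2]
ee_rot: [0.093, 0.996, 0.012, 0.003]
contact_force: [-1.1, -0.4, -2.1]
gripper_width: 59.7
```

```bash
python3 -c "
from h import *
go(536.7,417.6,150,79.6)"
```

```text
t 4.12 p [539.5 417.9  14.2] jaw 79.35 tilt [0.009 0.023] F [-1.1 -0.4 -2.1] w 59.7 | turn -0.004 shift cm [  0.21   0.26 -13.58]
```

{"name": "send_rows", "arguments": {
  "steps": [
    [[0,0,-2,0,0],[0,0,-4,0,0],[0,0,-4,0,0],[0,0,-2,0,0],[0,0,0,0,0]]
  ]
}}

```text
clock: 4.53
position: [536.6, 412.9, 135.1]
ee_rot: [0.093, 0.996, 0.008, 0.0]
contact_force: [-0.5, -0.2, -0.9]
gripper_width: 59.2
```

```bash
python3 -c "
from h import *
go(534,-7,130,99.67)"
```

```text
t 4.53 p [536.6 412.9 135.1] jaw 79.28 tilt [0.002 0.016] F [-0.5 -0.2 -0.9] w 59.2 | turn -0.356 shift cm [  7.31 -41.35  -0.15]
```

{"name": "send_rows", "arguments": {
  "steps": [
    [[0,0,-0.5,-0.119,0],[0,0,-0.5,-0.119,0],[0,0,0,-0.118,0],[0.7,-3.7,0,0,0],[0.7,-3.7,0,0,0],[0.7,-3.7,0,0,0],[0.7,-3.7,0,0,0],[0.7,-3.7,0,0,0],[0.7,-3.7,0,0,0],[0.7,-3.7,0,0,0]]
  ]
}}

```text
clock: 5.37
position: [530.4, 144.9, 128.6]
ee_rot: [-0.098, 0.995, 0.008, -0.004]
contact_force: [1.4, 0.4, -1.1]
gripper_width: 59.2
```

```bash
python3 -c "
from h import *
go(534,-7,130,99.67)"
```

```text
t 5.37 p [530.4 144.9 128.6] jaw 101.27 tilt [-0.009  0.015] F [ 1.4  0.4 -1.1] w 59.2 | turn 0.028 shift cm [  2.2  -15.03  -0.38]
```

{"name": "send_rows", "arguments": {
  "steps": [
    [[0.6,-3.6,0,0.028,0],[0.5,-3.6,0,0,0],[0.5,-3.6,-0.2,0,0],[0.4,-2.5,-0.2,0,0],[0,0,0,0,0],[0,0,0,0,0]]
  ]
}}

```text
clock: 5.87
position: [525.6, -4.2, 122.5]
ee_rot: [-0.078, 0.997, 0.007, -0.012]
contact_force: [0.0, -0.3, -1.5]
gripper_width: 58.9
```

```bash
python3 -c "
from h import *
go(534,-7,130,99.67)
im,P=wcloud('w2.png')
wtop(P,22,514.5,107,55,8);wtop(P,27,553,-121,55,5);wtop(P,12,553,-121,55,4);
z=P[...,2]; print(np.nanmedian(z[(abs(z)<10)]))"
```

```text
t 5.87 p [525.6  -4.2 122.5] jaw 98.97 tilt [-0.024  0.012] F [ 0.  -0.3 -1.5] w 58.9 | turn -0.012 shift cm [-0.77 -0.41 -0.77]
7138 z 23.9 rect [514.2 104.9] [89.6 89.3] 70.8 circ [514.2 104.8] 45.4 mean [512.  100.9]
2599 z 27.8 rect [ 554.  -121.2] [58.8 58.9] 77.8 circ [ 554.3 -120.8] 39.9 mean [ 552.3 -119.5]
3973 z 11.8 rect [ 554.1 -120.6] [89.  88.8] 31.9 circ [ 554.1 -121.5] 45.3 mean [ 547.6 -115.4]
0.5689433107117736
```

View pics/w2.png

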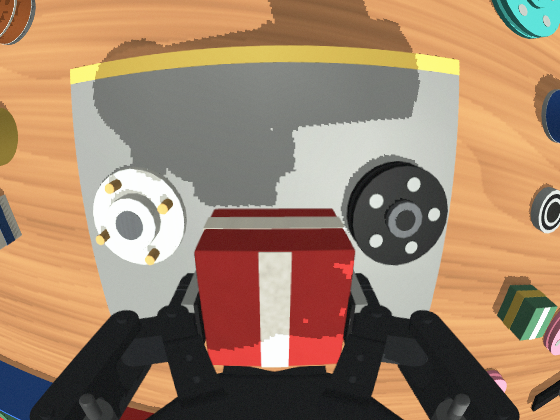

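The wrist view shows the held red carton (centre about (275,300)), the hub at (128,222) and the pulley at (403,220). The hub-pulley midpoint comes out at (534.2,-8.0) and the yaw at about 9.8°. Next I'll measure the carton's pose in the hand.

```bash
cat >> h.py <<'E'
def held(P,h,tol=4,r=50):
    "fit top plane of the held thing, h above TCP"
    s=arm.read_state(); p=s['position']; q=P.reshape(-1,3)
    t=q[(abs(q[:,2]-p[2]-h)<tol)&(np.hypot(*(q[:,:2]-p[:2]).T)<r)]
    A=np.c_[t[:,:2]-p[:2],np.ones(len(t))]; k=np.linalg.lstsq(A,t[:,2],rcond=None)[0]
    c,sz,a=cv2.minAreaRect(t[:,:2].astype(np.float32))
    print('held n',len(t),'top z %.1f'%k[2],'slope',k[:2].round(3),'rect',np.round(c,1),np.round(sz,1),round(a,2),'off from TCP',np.round(np.array(c)-p[:2],1))
E
python3 -c "
from h import *
im,P=wcloud()
held(P,34,5);held(P,34,8)"
```

```text
held n 18850 top z 159.5 slope [0.004 0.001] rect [524.7  -4.6] [61.4 87.1] 8.58 off from TCP [-1.  -1.7]
held n 20009 top z 159.4 slope [0.021 0.002] rect [524.6  -4.6] [61.5 87.1] 8.58 off from TCP [-1.1 -1.7]
```

{"name": "send_rows", "arguments": {
  "steps": [
    [[-0.8,-0.5,2,-0.012,0],[0,0,3,0,0],[0,0,3,0,0],[0,0,0,0,0],[0,0,0,0,0]]
  ]
}}

```text
clock: 6.38
position: [536.1, 0.2, 41.2]
ee_rot: [-0.09, 0.996, 0.007, -0.008]
contact_force: [0.5, 0.2, -0.6]
gripper_width: 59.5
```

```bash
python3 -c "
from h import *
go(535.1,-7.7,16.5,99.75)"
```

```text
t 6.38 p [5.361e+02 2.000e-01 4.120e+01] jaw 100.34 tilt [-0.017  0.013] F [ 0.5  0.2 -0.6] w 59.5 | turn 0.010 shift cm [ 0.2  -0.8   2.46]
```

{"name": "send_rows", "arguments": {
  "steps": [
    [[0.2,-0.8,1.2,0.01,0],[0,0,0,0,0]]
  ]
}}

```text
clock: 6.55
position: [536.5, -5.8, 30.5]
ee_rot: [-0.087, 0.996, 0.007, -0.007]
contact_force: [-1.6, -0.3, -2.7]
gripper_width: 59.3
```

```bash
python3 -c "
from h import *
for i in range(3): go(535.1,-7.7,16.5,99.75); optics.get_image('side')
go(535.1,-7.7,16.5,99.75)"
```

```text
t 6.55 p [536.5  -5.8  30.5] jaw 99.98 tilt [-0.016  0.013] F [-1.6 -0.3 -2.7] w 59.3 | turn 0.004 shift cm [ 0.15 -0.19  1.4 ]
t 6.60 p [538.3  -5.2  32.1] jaw 100.07 tilt [-0.012  0.014] F [ 0.3 -0.6 -0.2] w 59.6 | turn 0.006 shift cm [ 0.34 -0.22  1.56]
t 6.65 p [538.9  -5.   32.7] jaw 100.07 tilt [-0.01   0.014] F [-0.6 -0.8 -2.1] w 59.4 | turn 0.006 shift cm [ 0.41 -0.22  1.62]
t 6.70 p [539.   -5.1  32.9] jaw 100.07 tilt [-0.01   0.014] F [ 0.6  0.4 -2.5] w 59.0 | turn 0.005 shift cm [ 0.42 -0.22  1.64]
```

{"name": "send_rows", "arguments": {
  "steps": [
    [[0.4,-0.2,0.7,0.005,0],[0,0,0.2,0,0],[0,0,0,0,0],[0,0,0,0,0]]
  ]
}}

```text
clock: 7.03
position: [537.1, -6.4, 27.0]
ee_rot: [-0.086, 0.996, 0.008, -0.001]
contact_force: [-0.3, 0.6, -1.3]
gripper_width: 59.3
```

```bash
python3 -c "
from h import *
go(535.1,-7.7,16.5,99.75)
optics.get_image('side')
im,P=wcloud()
held(P,36,5);go(535.1,-7.7,16.5,99.75)
wtop(P,22,514.5,107,55,8);wtop(P,12,553,-121,55,4);
"
```

```text
t 7.03 p [537.1  -6.4  27. ] jaw 99.86 tilt [-0.003  0.016] F [-0.3  0.6 -1.3] w 59.3 | turn 0.002 shift cm [ 0.22 -0.11  1.05]
held n 18622 top z 64.2 slope [0.014 0.003] rect [536.   -7.4] [61.5 86.8] 9.76 off from TCP [-1.4 -0.9]
t 7.13 p [537.3  -6.4  27. ] jaw 99.86 tilt [-0.002  0.016] F [-0.2 -0.9 -2.6] w 59.0 | turn 0.002 shift cm [ 0.24 -0.1   1.05]
12427 z 23.8 rect [513.8 105.4] [91.8 87.9] 74.4 circ [514.  105.5] 46.1 mean [510.4  97.5]
6871 z 11.8 rect [ 554.  -120.5] [89.2 89.2] 35.0 circ [ 553.9 -121.4] 45.6 mean [ 543.4 -110.7]
```

{"name": "send_rows", "arguments": {
  "steps": [
    [[0.2,-0.1,0.7,0,0],[0,0,0.4,0,0],[0,0,0.2,0,0],[0,0,0,0,0]]
  ]
}}

```text
clock: 7.47
position: [535.5, -7.7, 12.8]
ee_rot: [-0.086, 0.996, 0.008, -0.0]
contact_force: [0.4, -0.4, -3.1]
gripper_width: 59.3
```

```bash
python3 -c "
from h import *
im,P=wcloud()
held(P,36,5);go(535.3,-7.3,16.5,99.75)
"
```

```text
held n 18606 top z 50.1 slope [0.015 0.003] rect [534.1  -8.6] [61.4 86.9] 10.32 off from TCP [-1.5 -0.9]
t 7.52 p [535.6  -7.7  13. ] jaw 99.85 tilt [-0.002  0.016] F [-0.   0.6 -2. ] w 59.5 | turn 0.002 shift cm [ 0.02  0.05 -0.35]
```

The carton's top is at 50.1 mm, so it is resting on the mat at (534.1,-8). Releasing and retreating.

{"name": "send_rows", "arguments": {
  "steps": [
    [[0,0,0,0,1],[0,0,0,0,1],[0,0,0,0,1],[0,0,0,0,1],[0,0,-2,0,1],[0,0,-4,0,1],[0,0,-4,0,1],[0,0,-3,0,1],[0,0,0,0,1],[0,0,0,0,1]]
  ]
}}

```text
clock: 8.35
position: [537.3, -10.0, 150.3]
ee_rot: [-0.086, 0.996, 0.007, 0.001]
contact_force: [-0.2, 0.0, -0.6]
gripper_width: 85.7
```

```bash
python3 -c "
from h import *
im,P=wcloud()
wtop(P,50,534,-8,45,4)
wtop(P,22,514.5,107,55,8);wtop(P,12,553,-121,55,4);
go(482,308,130,99.75)
"
```

```text
5396 z 49.8 rect [534.   -8.3] [60.7 59.8] 10.0 circ [534.   -8.7] 41.4 mean [532.6  -8.8]
6203 z 23.9 rect [514.  104.8] [89.1 89.3] 27.2 circ [514.1 105.2] 45.6 mean [512.4 101.4]
3702 z 11.8 rect [ 554.2 -121.2] [88.9 89.1] 16.1 circ [ 554.  -121.2] 45.3 mean [ 548.8 -116.4]
t 8.40 p [537.9 -10.  150.7] jaw 99.96 tilt [0.002 0.015] F [ 0.9 -0.2  0.7] w 85.3 | turn 0.004 shift cm [ 0.14 32.26  2.52]
```

Red is at (534.0,-8.4), yaw 10.0°, against the midpoint (534.1,-8.1). Next is the bearing.

{"name": "send_rows", "arguments": {
  "steps": [
    [[0,3.6,0,0,1],[0,3.6,0,0,1],[0,3.6,0,0,1],[0,3.6,0,0,1],[0,3.6,0,0,1],[0,3.6,0,0,1],[0,3.6,0,0,1],[0,3.6,0,0,1],[0,3,0,0,1],[0,0,0,0,1]]
  ]
}}

```text
clock: 9.23
position: [477.8, 312.5, 142.9]
ee_rot: [-0.082, 0.997, 0.002, -0.006]
contact_force: [0.3, -0.6, -0.1]
gripper_width: 85.3
```

{"name": "send_rows", "arguments": {
  "steps": [
    [[0,0,0,0,1]]
  ]
}}

```text
clock: 9.32
position: [476.7, 313.3, 141.2]
ee_rot: [-0.084, 0.996, 0.001, -0.007]
contact_force: [-0.2, -0.7, 0.7]
gripper_width: 85.6
```

```bash
python3 -c "
from h import *
im,P=wcloud()
wtop(P,15,482,308,40,4); wtop(P,55,603.6,319,45,4)
go(482,308,20,99.75)
"
```

```text
2608 z 15.1 rect [481.5 307.4] [51.6 50.7] 10.5 circ [481.7 307.8] 26.1 mean [480.6 307.6]
1778 z 54.7 rect [603.8 318.3] [46.7 45.1] 2.0 circ [603.7 318.5] 31.3 mean [601.3 318.2]
t 9.37 p [476.8 312.9 141. ] jaw 99.55 tilt [-0.014  0.002] F [ 0.6  0.1 -0. ] w 85.4 | turn -0.003 shift cm [-0.6  -0.62 12.09]
```

{"name": "send_rows", "arguments": {
  "steps": [
    [[-0.5,-0.5,2,0,1],[0,0,4,0,1],[0,0,4,0,1],[0,0,1,0,1],[0,0,0,0,1],[0,0,0,0,1]]
  ]
}}

```text
clock: 9.87
position: [483.1, 302.0, 26.4]
ee_rot: [-0.08, 0.997, 0.001, -0.007]
contact_force: [0.4, -0.2, 0.9]
gripper_width: 85.0
```

```bash
python3 -c "
from h import *
im,P=wcloud('w3.png')
go(481.6,307.6,2,99.75)
"
```

```text
t 9.92 p [483.2 302.2  26.8] jaw 99.15 tilt [-0.014  0.001] F [ 0.3 -0.7 -0.5] w 85.2 | turn -0.010 shift cm [0.03 0.55 2.48]
```

View pics/w3.png

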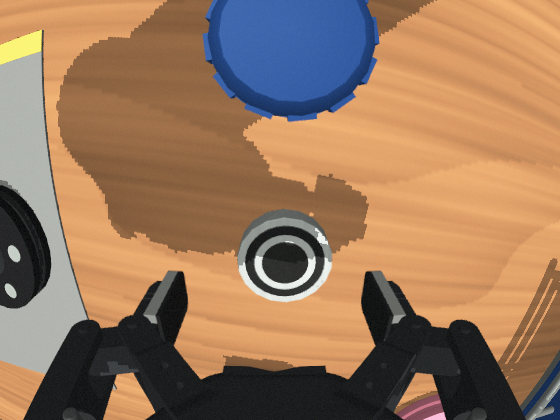

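The bearing is centred between the open fingers, with blue well clear behind it. Next I'll check the fingertip height against the TCP.

```bash
python3 -c "
from h import *
im,P=wcloud()
s=arm.read_state();p=s['position']
for a,b in((150,190),(360,400)):
    q=P[265:330,a:b].reshape(-1,3); q=q[(q[:,2]>10)]
    print(np.nanmin(q[:,2])-p[2], np.percentile(q[:,2],[1,5,25,50])-p[2])
go(481.6,307.6,2,99.75)
"
```

```text
11.139987402029448 [12.98757713 16.22454713 23.82819196 32.25928704]
11.420385612483393 [13.0786301  16.28752742 24.26849383 32.73330465]
t 9.97 p [483.8 303.1  27.8] jaw 99.18 tilt [-0.012  0.003] F [-0.2 -0.7  0.6] w 85.3 | turn -0.010 shift cm [0.11 0.47 2.58]
```

{"name": "send_rows", "arguments": {
  "steps": [
    [[0,0.5,1,-0.01,1],[0,0,0.7,0,1],[0,0,0,0,1],[0,0,0,0,1]]
  ]
}}

```text
clock: 10.3
position: [485.3, 310.3, 13.7]
ee_rot: [-0.085, 0.996, 0.005, -0.002]
contact_force: [0.2, 0.3, 0.2]
gripper_width: 85.2
```

```bash
python3 -c "
from h import *
go(481.6,307.6,2,99.75)
"
```

```text
t 10.30 p [485.3 310.3  13.7] jaw 99.80 tilt [-0.005  0.01 ] F [0.2 0.3 0.2] w 85.2 | turn 0.001 shift cm [ 0.41 -0.22  1.17]
```

{"name": "send_rows", "arguments": {
  "steps": [
    [[0.4,-0.2,1,0,1],[0,0,0.4,0,1],[0,0,0.2,0,1],[0,0,0,0,1]]
  ]
}}

```text
clock: 10.63
position: [482.6, 309.4, -1.0]
ee_rot: [-0.086, 0.996, 0.006, -0.0]
contact_force: [-0.0, 0.5, -0.4]
gripper_width: 85.5
```

```bash
python3 -c "
from h import *
go(481.6,307.6,0,99.75)
"
```

```text
t 10.63 p [482.6 309.4  -1. ] jaw 99.89 tilt [-0.002  0.012] F [-0.   0.5 -0.4] w 85.5 | turn 0.002 shift cm [ 0.13 -0.16 -0.1 ]
```

{"name": "send_rows", "arguments": {
  "steps": [
    [[0.1,-0.2,0,0,0.7],[0,0,0,0,0.5],[0,0,0,0,0],[0,0,0,0,0],[0,0,0,0,0],[0,0,0,0,0],[0,0,0,0,0]]
  ]
}}

```text
clock: 11.22
position: [482.9, 308.1, 0.6]
ee_rot: [-0.086, 0.996, 0.007, 0.001]
contact_force: [0.5, -0.7, -1.1]
gripper_width: 49.3
```

```bash
python3 -c "
from h import *
im,P=wcloud('w4.png'); held(P,13,4)
go(481.6,307.6,0,99.75)
"
```

```text
held n 8766 top z 15.1 slope [0.02  0.006] rect [480.2 305.3] [61.3 53.4] 62.3 off from TCP [-2.7 -2.7]
t 11.27 p [482.9 308.    0.6] jaw 99.91 tilt [0.    0.014] F [ 0.4 -0.1 -1.3] w 49.4 | turn 0.003 shift cm [ 0.13 -0.02  0.06]
```

View pics/w4.png

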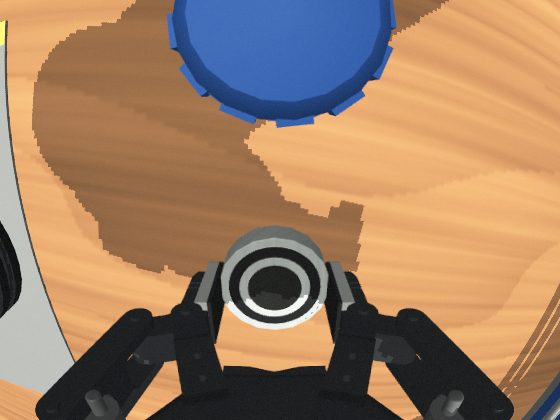

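The bearing (275,280) sits squarely between the pads. Lifting.

{"name": "send_rows", "arguments": {
  "steps": [
    [[0,0,-2,0,0],[0,0,-3,0,0],[0,0,-4,0,0],[0,0,-4,0,0],[0,0,0,0,0],[0,-3.5,0,0,0],[0,-3.6,0,0,0],[0,-3.6,0,0,0],[0,-3.6,0,0,0],[0,-3.6,0,0,0]]
  ]
}}

```text
clock: 12.1
position: [514.8, 130.3, 132.7]
ee_rot: [-0.092, 0.996, 0.007, 0.002]
contact_force: [0.6, 0.4, -1.0]
gripper_width: 49.9
```

```bash
python3 -c "
from h import *
go(535.3,-7.9,125,99.85)
"
```

```text
t 12.10 p [514.8 130.3 132.7] jaw 100.60 tilt [0.002 0.014] F [ 0.6  0.4 -1. ] w 49.9 | turn 0.013 shift cm [  0.34 -13.98   0.57]
```

{"name": "send_rows", "arguments": {
  "steps": [
    [[0.1,-3.6,0,0.013,0],[0.1,-3.6,0,0,0],[0.1,-3.6,0,0,0],[0,-2.2,0,0,0],[0,0,0,0,0],[0,0,0,0,0],[0,0,0,0,0]]
  ]
}}

```text
clock: 12.68
position: [532.8, -11.2, 128.5]
ee_rot: [-0.081, 0.997, 0.007, 0.0]
contact_force: [-0.2, 0.0, -1.2]
gripper_width: 49.4
```

```bash
python3 -c "
from h import *
im,P=wcloud('w5.png'); s=arm.read_state()['position']; z=P[...,2]-s[2]
m=(z>4)&(z<26)
v,u=np.where(m[200:360,215:335]); q=P[200:360,215:335][v,u]
f=q[:,:2].astype(np.float32); print(len(q), np.percentile(q[:,2],[5,50,95])-s[2], cv2.minEnclosingCircle(f), cv2.minAreaRect(f))
go(535.3,-7.9,80,99.85)
"
```

```text
9253 [ 9.17683285 14.58688504 16.2163629 ] ((529.8082275390625, -11.760764122009277), 29.373939514160156) ((531.9890747070312, -11.860355377197266), (54.55554962158203, 52.033206939697266), 58.68357849121094)
t 12.73 p [532.8 -10.8 128.4] jaw 99.32 tilt [-0.001  0.014] F [ 0.1  0.  -1.3] w 49.6 | turn -0.009 shift cm [-0.29  0.18  4.85]
```

View pics/w5.png

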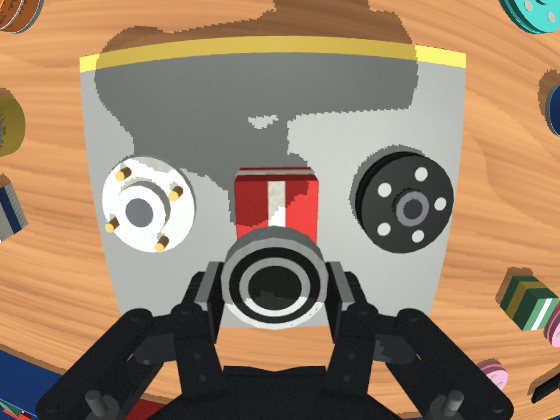

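The view shows the bearing (275,282) held level above the red carton (277,210). Descending.

{"name": "send_rows", "arguments": {
  "steps": [
    [[-0.3,0.2,1.5,-0.008,0],[0,0,2,0,0],[0,0,1,0,0],[0,0,0,0,0],[0,0,0,0,0],[0,0,0,0,0]]
  ]
}}

```text
clock: 13.23
position: [536.7, -1.0, 83.4]
ee_rot: [-0.09, 0.996, 0.007, 0.002]
contact_force: [0.1, -0.1, -0.9]
gripper_width: 49.4
```

```bash
python3 -c "
from h import *
go(535.2,-7.7,51.5,99.85)
"
```

```text
t 13.23 p [536.7  -1.   83.4] jaw 100.39 tilt [0.003 0.015] F [ 0.1 -0.1 -0.9] w 49.4 | turn 0.009 shift cm [ 0.28 -0.68  3.18]
```

{"name": "send_rows", "arguments": {
  "steps": [
    [[0.3,-0.7,1.2,0.009,0],[0,0,0.8,0,0],[0,0,0,0,0],[0,0,0,0,0],[0,0,0,0,0]]
  ]
}}

```text
clock: 13.65
position: [538.1, -5.6, 66.5]
ee_rot: [-0.088, 0.996, 0.008, 0.006]
contact_force: [-0.7, -1.2, -0.5]
gripper_width: 49.6
```

```bash
python3 -c "
from h import *
go(535.2,-7.7,51.5,99.85)
"
```

```text
t 13.65 p [538.1  -5.6  66.5] jaw 100.12 tilt [0.011 0.017] F [-0.7 -1.2 -0.5] w 49.6 | turn 0.005 shift cm [ 0.34 -0.18  1.49]
```

{"name": "send_rows", "arguments": {
  "steps": [
    [[0.4,-0.2,0.8,0.005,0],[0,0,0.2,0,0],[0,0,0,0,0],[0,0,0,0,0]]
  ]
}}

```text
clock: 13.98
position: [535.2, -7.8, 56.9]
ee_rot: [-0.086, 0.996, 0.008, 0.007]
contact_force: [-0.1, -0.1, -1.5]
gripper_width: 49.5
```

```bash
python3 -c "
from h import *
im,P=wcloud(); s=arm.read_state()['position']; z=P[...,2]-s[2]
m=(z>10)&(z<26)
v,u=np.where(m[200:360,215:335]); q=P[200:360,215:335][v,u]
f=q[:,:2].astype(np.float32); print(len(q), np.percentile(q[:,2],[5,50,95]), cv2.minEnclosingCircle(f), cv2.minAreaRect(f))
go(535.2,-7.7,51.5,99.85)
"
```

```text
8672 [70.00459897 71.46112636 73.24722818] ((532.686279296875, -8.219697952270508), 28.849342346191406) ((534.4439697265625, -8.159683227539062), (53.59098815917969, 51.78096008300781), 57.23917007446289)
t 14.03 p [535.3  -7.8  57. ] jaw 99.85 tilt [0.014 0.017] F [-0.   0.1 -1.7] w 49.7 | turn -0.000 shift cm [0.02 0.01 0.55]
```

{"name": "send_rows", "arguments": {
  "steps": [
    [[0,0,0.3,0,0],[0,0,0.2,0,0],[0,0,0.1,0,0],[0,0,0,0,0],[0,0,0,0,0]]
  ]
}}

```text
clock: 14.45
position: [536.0, -7.6, 50.8]
ee_rot: [-0.086, 0.996, 0.008, 0.008]
contact_force: [0.4, 0.4, 0.1]
gripper_width: 49.5
```

```bash
python3 -c "
from h import *
im,P=wcloud(); s=arm.read_state()['position']; z=P[...,2]-s[2]
m=(z>10)&(z<26)
v,u=np.where(m[200:360,215:335]); q=P[200:360,215:335][v,u]
f=q[:,:2].astype(np.float32); print(len(q), np.percentile(q[:,2],[5,50,95]), cv2.minEnclosingCircle(f), cv2.minAreaRect(f))
go(535.2,-7.7,51.5,99.85)
"
```

```text
8663 [63.90503463 65.35354627 67.06784354] ((533.406982421875, -8.184514045715332), 28.71756362915039) ((535.0731201171875, -7.953571319580078), (52.96266555786133, 52.40193176269531), 56.07617950439453)
t 14.50 p [536.   -7.6  50.8] jaw 99.86 tilt [0.015 0.017] F [ 0.1  0.3 -0.9] w 49.5 | turn 0.000 shift cm [ 0.08  0.   -0.07]
```

{"name": "send_rows", "arguments": {
  "steps": [
    [[0.1,0,0,0,0],[0,0,0,0,0],[0,0,0,0,0.7],[0,0,0,0,0.85],[0,0,0,0,1],[0,0,0,0,1],[0,0,-2,0,1],[0,0,-4,0,1],[0,0,-4,0,1],[0,0,0,0,1]]
  ]
}}

```text
clock: 15.33
position: [533.1, -10.1, 153.2]
ee_rot: [-0.086, 0.996, 0.007, 0.006]
contact_force: [0.6, -0.1, 0.9]
gripper_width: 85.5
```

{"name": "send_rows", "arguments": {
  "steps": [
    [[0,0,0,0,1],[0,0,0,0,1]]
  ]
}}

```text
clock: 15.5
position: [534.2, -9.8, 155.7]
ee_rot: [-0.086, 0.996, 0.008, 0.009]
contact_force: [0.1, 0.3, 0.5]
gripper_width: 85.6
```

```bash
python3 -c "
from h import *
im,P=wcloud()
wtop(P,65,534,-8,40,4);wtop(P,50,534,-8,45,4)
wtop(P,22,514.5,107,55,8);wtop(P,12,553,-121,55,4);
go(369,-291,160,99.75)
wtop(P,64,369,-291,45,5)
"
```

```text
3335 z 65.1 rect [534.4  -8.2] [51.9 50.1] 8.8 circ [534.3  -7.9] 26.0 mean [533.1  -8.3]
1750 z 49.7 rect [533.7  -8.4] [60.6 59.7] 9.8 circ [534.2  -8.6] 41.4 mean [524.  -11.1]
6020 z 23.9 rect [514.2 105. ] [89.9 89. ] 65.6 circ [514.4 104.8] 45.5 mean [512.3 101.4]
3578 z 11.8 rect [ 553.9 -121.1] [89.2 89.2] 51.1 circ [ 554.1 -121.3] 45.3 mean [ 548.5 -116.5]
t 15.55 p [533.6  -9.9 155. ] jaw 99.87 tilt [0.014 0.016] F [-1.1 -0.4 -0.7] w 85.3 | turn 0.002 shift cm [ 20.97 -24.91  -1.2 ]
245 z 62.8 rect [ 387.2 -278.7] [22.2 20.1] 85.1 circ [ 385.6 -278.9] 13.6 mean [ 385.  -277.9]
```

The bearing is at (534.3,-8.1) on the red carton at (533.9,-8.5), top at 65 mm. Orange filter next.

{"name": "send_rows", "arguments": {
  "steps": [
    [[2.4,-2.8,0,0,1],[2.4,-2.8,0,0,1],[2.4,-2.8,0,0,1],[2.4,-2.8,0,0,1],[2.4,-2.8,0,0,1],[2.4,-2.8,0,0,1],[2.4,-2.8,0,0,1],[2.4,-2.8,0,0,1],[0,0,0,0,1],[0,0,0,0,1]]
  ]
}}

```text
clock: 16.38
position: [371.3, -271.6, 136.9]
ee_rot: [-0.088, 0.996, 0.011, -0.003]
contact_force: [-0.1, 0.3, -0.1]
gripper_width: 85.4
```

```bash
python3 -c "
from h import *
im,P=wcloud('w6.png')
wtop(P,64,369,-291,45,5)
go(369,-291,150,99.75)
"
```

```text
4586 z 63.5 rect [ 368.  -293.1] [56.4 55.9] 7.7 circ [ 368.  -293.2] 28.8 mean [ 366.  -293.1]
t 16.43 p [ 371.2 -271.1  136.7] jaw 100.13 tilt [-0.008  0.021] F [-0.2 -0.2 -0.3] w 85.6 | turn 0.007 shift cm [ 0.56 -1.9  -1.37]
```

{"name": "send_rows", "arguments": {
  "steps": [
    [[0.6,-2.1,0,0.006,1],[0,0,1,0,1],[0,0,3,0,1],[0,0,1,0,1],[0,0,0,0,1],[0,0,0,0,1]]
  ]
}}

```text
clock: 16.93
position: [371.8, -288.5, 82.5]
ee_rot: [-0.09, 0.996, 0.011, -0.004]
contact_force: [0.2, 0.2, 1.0]
gripper_width: 85.4
```

```bash
python3 -c "
from h import *
go(368.3,-293.1,13,99.75)
"
```

```text
t 16.93 p [ 371.8 -288.5   82.5] jaw 100.28 tilt [-0.011  0.021] F [0.2 0.2 1. ] w 85.4 | turn 0.009 shift cm [ 0.38 -0.55  6.94]
```

{"name": "send_rows", "arguments": {
  "steps": [
    [[0.4,-0.6,1.5,0.009,1],[0,0,3,0,1],[0,0,1.5,0,1],[0,0,0,0,1],[0,0,0,0,1]]
  ]
}}

```text
clock: 17.35
position: [374.7, -292.7, 24.3]
ee_rot: [-0.09, 0.996, 0.009, -0.001]
contact_force: [0.5, -1.4, -0.2]
gripper_width: 85.5
```

```bash
python3 -c "
from h import *
go(368.3,-293.1,13,99.75)
"
```

```text
t 17.35 p [ 374.7 -292.7   24.3] jaw 100.27 tilt [-0.003  0.017] F [ 0.5 -1.4 -0.2] w 85.5 | turn 0.009 shift cm [0.64 0.05 1.13]
```

{"name": "send_rows", "arguments": {
  "steps": [
    [[0.6,0,0.8,0.009,1],[0.1,0,0.4,0,1],[0,0,0,0,1],[0,0,0,0,0.7],[0,0,0,0,0],[0,0,0,0,0],[0,0,0,0,0],[0,0,0,0,0],[0,0,0,0,0]]
  ]
}}

```text
clock: 18.1
position: [370.0, -294.0, 15.9]
ee_rot: [-0.085, 0.996, 0.007, 0.003]
contact_force: [-0.0, 0.6, -2.2]
gripper_width: 58.9
```

```bash
python3 -c "
from h import *
go(368.3,-293.1,13,99.75)
im,P=wcloud(); wtop(P,64,368,-293,30,4)
"
```

```text
t 18.10 p [ 370.  -294.    15.9] jaw 99.81 tilt [0.005 0.014] F [-0.   0.6 -2.2] w 58.9 | turn 0.001 shift cm [0.16 0.12 0.29]
12035 z 63.7 rect [ 364.6 -293.7] [50.8 59.1] 7.4 circ [ 367.2 -293.3] 29.9 mean [ 362.2 -295.8]
```

{"name": "send_rows", "arguments": {
  "steps": [
    [[0,0,-2,0,0],[0,0,-4,0,0],[0,0,-4,0,0],[0,0,-4,0,0],[0,0,0,0,0],[0,0,0,0,0]]
  ]
}}

```text
clock: 18.65
position: [366.2, -295.0, 158.1]
ee_rot: [-0.084, 0.996, 0.01, -0.002]
contact_force: [-0.9, 0.2, -5.3]
gripper_width: 58.8
```

```bash
python3 -c "
from h import *
go(605,120,150,99.8)
"
```

```text
t 18.65 p [ 366.2 -295.   158.1] jaw 99.67 tilt [-0.006  0.019] F [-0.9  0.2 -5.3] w 58.8 | turn -0.002 shift cm [-30.6   36.81   1.47]
```

{"name": "send_rows", "arguments": {
  "steps": [
    [[-2.2,2.6,0,0,0],[-2.2,2.6,0,0,0],[-2.2,2.6,0,0,0],[-2.2,2.6,0,0,0],[-2.2,2.6,0,0,0],[-2.2,2.6,0,0,0],[-2.2,2.6,0,0,0],[-2.2,2.6,0,0,0],[-2.2,2.6,0,0,0],[-2.2,2.6,0,0,0]]
  ]
}}

```text
clock: 19.48
position: [534.7, 5.5, 145.9]
ee_rot: [-0.076, 0.997, 0.012, -0.016]
contact_force: [0.8, -0.8, -3.8]
gripper_width: 59.0
```

```bash
python3 -c "
from h import *
go(605,120,150,99.8)
"
```

```text
t 19.48 p [534.7   5.5 145.9] jaw 98.65 tilt [-0.034  0.021] F [ 0.8 -0.8 -3.8] w 59.0 | turn -0.020 shift cm [-8.87 10.09 -0.42]
```

{"name": "send_rows", "arguments": {
  "steps": [
    [[-2.2,2.6,0,-0.02,0],[-2.2,2.6,0,0,0],[-2.2,2.6,0,0,0],[-1.2,1.2,0,0,0],[0,0,0,0,0],[0,0,0,0,0],[0,0,0,0,0]]
  ]
}}

```text
clock: 20.07
position: [594.3, 117.9, 127.2]
ee_rot: [-0.089, 0.996, 0.009, -0.029]
contact_force: [-0.4, -0.0, -2.2]
gripper_width: 58.6
```

```bash
python3 -c "
from h import *
im,P=wcloud()
go(605,120,80,99.8)
s=arm.read_state()['position']; held(P,49,5,35); wtop(P,s[2]+49,s[0],s[1],31,5); wtop(P,22,514.5,105,55,8)
"
```

```text
t 20.12 p [593.7 117.5 127. ] jaw 100.12 tilt [-0.06   0.013] F [-0.7 -0.5 -3.5] w 59.0 | turn 0.006 shift cm [-1.42 -0.05  4.62]
held n 12912 top z 174.9 slope [-0.017  0.007] rect [592.3 116.1] [59.  56.9] 59.94 off from TCP [-1.5 -1.3]
12645 z 175.1 rect [593.2 117.5] [55.5 56.8] 56.2 circ [592.5 117.3] 30.8 mean [588.7 116. ]
9699 z 24.0 rect [514.6 105. ] [88.9 89.3] 20.2 circ [514.8 105.1] 45.1 mean [514.5 104.9]
```

{"name": "send_rows", "arguments": {
  "steps": [
    [[-1.2,0,1,0.006,0],[0,0,1,0,0],[0,0,0,0,0],[0,0,0,0,0],[0,0,0,0,0],[0,0,0,0,0],[0,0,0,0,0],[0,0,0,0,0],[0,0,0,0,0],[0,0,0,0,0]]
  ]
}}

```text
clock: 20.95
position: [600.6, 114.0, 107.0]
ee_rot: [-0.082, 0.996, 0.009, -0.031]
contact_force: [0.4, -0.1, -3.7]
gripper_width: 58.9
```

```bash
python3 -c "
from h import *
go(605,120,80,99.8)
"
```

```text
t 20.95 p [600.6 114.  107. ] jaw 99.43 tilt [-0.063  0.013] F [ 0.4 -0.1 -3.7] w 58.9 | turn -0.006 shift cm [-0.7   0.46  2.67]
```

{"name": "send_rows", "arguments": {
  "steps": [
    [[3,0,-1,0,0],[3,0,0,0,0],[3,0,0,0,0],[3,0,0,0,0],[0,0,0,0,0],[0,0,0,0,0],[0,0,0,0,0]]
  ]
}}

```text
clock: 21.53
position: [478.7, 93.3, 124.2]
ee_rot: [-0.083, 0.996, 0.009, -0.03]
contact_force: [-0.1, 0.2, -3.3]
gripper_width: 58.7
```

```bash
python3 -c "
from h import *
go(605,120,110,99.8)
"
```

```text
t 21.53 p [478.7  93.3 124.2] jaw 99.46 tilt [-0.061  0.013] F [-0.1  0.2 -3.3] w 58.7 | turn -0.006 shift cm [-12.96   0.45   0.68]
```

{"name": "send_rows", "arguments": {
  "steps": [
    [[-1.5,0,0,0,0],[-1.5,0,0,0,0],[-1.5,0,0,0,0],[-1.5,0,0,0,0],[-1.5,0,0,0,0],[-1.5,0,0,0,0],[-1.5,0,0,0,0],[-1.5,0,0,0,0],[0,0,0,0,0],[0,0,0,0,0]]
  ]
}}

```text
clock: 22.37
position: [611.3, 115.9, 116.1]
ee_rot: [-0.082, 0.996, 0.01, -0.027]
contact_force: [-0.6, -0.7, -3.8]
gripper_width: 58.8
```

```bash
python3 -c "
from h import *
go(605,120,110,99.8)
"
```

```text
t 22.37 p [611.3 115.9 116.1] jaw 99.43 tilt [-0.055  0.015] F [-0.6 -0.7 -3.8] w 58.8 | turn -0.006 shift cm [0.52 0.5  0.65]
```

{"name": "send_rows", "arguments": {
  "steps": [
    [[0.4,0.4,1,-0.006,0],[0,0,1,0,0],[0,0,1,0,0],[0,0,1,0,0],[0,0,1,0,0],[0,0,1,0,0],[0,0,0,0,0],[0,0,0,0,0]]
  ]
}}

```text
clock: 23.03
position: [603.5, 119.5, 50.0]
ee_rot: [-0.085, 0.996, 0.009, -0.028]
contact_force: [0.9, -0.2, -3.7]
gripper_width: 58.8
```

```bash
python3 -c "
from h import *
im,P=wcloud(); go(607,120.5,20,99.8)
s=arm.read_state()['position']; held(P,48,6,30); wtop(P,s[2]+49,s[0],s[1],31,5);wtop(P,22,514.5,105,55,8)
"
```

```text
t 23.08 p [603.2 119.4  49.9] jaw 99.72 tilt [-0.057  0.013] F [-0.7  0.3 -4. ] w 59.1 | turn -0.001 shift cm [-0.56 -0.03  2.96]
held n 13621 top z 97.4 slope [0.013 0.003] rect [600.1 119.1] [53.5 59.6] 9.35 off from TCP [-3.1 -0.3]
12585 z 97.9 rect [602.9 118.9] [55.8 55.6] 57.6 circ [601.  119.1] 30.5 mean [597.9 117.7]
19741 z 24.0 rect [514.5 105. ] [89.2 89.3] 44.4 circ [514.5 105. ] 45.2 mean [515.  104.9]
```

{"name": "send_rows", "arguments": {
  "steps": [
    [[-0.2,0.1,1,0,0],[0,0,1,0,0],[0,0,0.5,0,0],[0,0,0,0,0],[0,0,0,0,0]]
  ]
}}

```text
clock: 23.5
position: [604.9, 121.7, 23.6]
ee_rot: [-0.085, 0.996, 0.009, -0.026]
contact_force: [-0.2, 0.9, -2.8]
gripper_width: 58.9
```

```bash
python3 -c "
from h import *
im,P=wcloud('w7.png'); go(605,120.7,18.5,99.8)
s=arm.read_state()['position']; held(P,48,6,30); wtop(P,s[2]+49,s[0],s[1],31,5)
"
```

```text
t 23.55 p [604.8 121.7  23.5] jaw 99.73 tilt [-0.054  0.014] F [-0.1 -0.8 -4. ] w 58.8 | turn -0.001 shift cm [-0.03 -0.11  0.5 ]
held n 13494 top z 71.0 slope [0.011 0.003] rect [601.6 121.2] [53.3 59.7] 10.39 off from TCP [-3.2 -0.5]
12524 z 71.4 rect [601.3 122.1] [52.9 59.1] 3.5 circ [603.6 122.4] 29.9 mean [599.2 119.9]
```

{"name": "send_rows", "arguments": {
  "steps": [
    [[0,-0.1,0.3,0,0],[0,0,0.2,0,0],[0,0,0,0,0],[0,0,0,0,0]]
  ]
}}

```text
clock: 23.88
position: [605.6, 120.9, 19.6]
ee_rot: [-0.085, 0.996, 0.01, -0.025]
contact_force: [-0.0, -0.1, -4.6]
gripper_width: 58.9
```

```bash
python3 -c "
from h import *
im,P=wcloud(); go(605,120.7,18.5,99.8)
s=arm.read_state()['position']; held(P,48,6,30); wtop(P,s[2]+49,s[0],s[1],31,5)
"
```

```text
t 23.93 p [605.6 120.9  19.6] jaw 99.76 tilt [-0.052  0.015] F [ 0.5 -0.7 -3.3] w 59.0 | turn -0.001 shift cm [ 0.06 -0.01  0.12]
held n 13422 top z 67.0 slope [0.01  0.004] rect [602.3 120.7] [53.2 59.5] 7.76 off from TCP [-3.4 -0.2]
12499 z 67.5 rect [604.7 120.1] [55.8 55.9] 58.4 circ [603.7 121.1] 30.1 mean [599.8 119. ]
```

Still about 1 mm above the mat; touch down and release.

{"name": "send_rows", "arguments": {
  "steps": [
    [[0,0,0.1,0,0],[0,0,0.1,0,0],[0,0,0,0,0],[0,0,0,0,0.8],[0,0,0,0,1],[0,0,0,0,1],[0,0,0,0,1],[0,0,-1.5,0,1],[0,0,-3,0,1],[0,0,-4,0,1]]
  ]
}}

```text
clock: 24.77
position: [606.5, 118.5, 98.4]
ee_rot: [-0.085, 0.996, 0.008, -0.032]
contact_force: [0.0, 0.2, 0.3]
gripper_width: 85.5
```

{"name": "send_rows", "arguments": {
  "steps": [
    [[0,0,-4,0,1],[0,0,0,0,1],[0,0,0,0,1]]
  ]
}}

```text
clock: 25.02
position: [614.1, 119.1, 149.3]
ee_rot: [-0.086, 0.996, 0.009, -0.023]
contact_force: [-0.7, -0.1, -1.0]
gripper_width: 85.8
```

```bash
python3 -c "
from h import *
im,P=wcloud()
wtop(P,66,603,120.5,40,5);
wtop(P,22,514.5,105,55,8);wtop(P,65,534,-8,40,4)
go(603.7,318.6,140,92)
"
```

```text
4252 z 65.4 rect [602.9 120.8] [55.9 56.5] 54.2 circ [602.8 120.6] 28.7 mean [601.4 120.2]
8305 z 24.0 rect [514.6 105. ] [88.7 88.9] 10.0 circ [514.4 105. ] 45.1 mean [514.8 104.9]
3262 z 65.1 rect [534.7  -7.6] [50.5 52.4] 4.8 circ [534.9  -7.6] 26.3 mean [534.7  -6.3]
t 25.07 p [615.2 119.2 150.4] jaw 99.89 tilt [-0.045  0.014] F [ 2.  -0.1  2. ] w 85.5 | turn 0.138 shift cm [ 0.39 19.94  1.5 ]
```

Orange sits 89.8 mm behind the pulley with a 0.4 mm side error. Green next.

{"name": "send_rows", "arguments": {
  "steps": [
    [[0,0,0,0.066,1],[0,0,0,0.066,1],[0,3,0,0,1],[0,3.4,0,0,1],[0,3.4,0,0,1],[0,3.4,0,0,1],[0,3.4,0,0,1],[0,2.6,0,0,1],[0,0,0,0,1],[0,0,0,0,1]]
  ]
}}

```text
clock: 25.9
position: [605.0, 315.8, 140.4]
ee_rot: [-0.015, 0.999, 0.003, -0.03]
contact_force: [-0.4, 0.1, 0.0]
gripper_width: 85.1
```

```bash
python3 -c "
from h import *
im,P=wcloud()
wtop(P,55,603.7,318.6,40,4);
go(603.7,318.6,80,92.3)
"
```

```text
3375 z 54.8 rect [604.  318.4] [45.8 44.4] 2.1 circ [603.8 318.2] 31.0 mean [602.7 318.2]
t 25.95 p [604.8 315.6 140.1] jaw 91.63 tilt [-0.06   0.005] F [-0.4 -0.3  0.3] w 85.4 | turn -0.012 shift cm [-0.26  0.26  6.  ]
```

{"name": "send_rows", "arguments": {
  "steps": [
    [[-0.2,0.3,1.5,-0.011,1],[0,0,3,0,1],[0,0,3,0,1],[0,0,1,0,1],[0,0,0,0,1],[0,0,0,0,1]]
  ]
}}

```text
clock: 26.45
position: [603.0, 312.8, 52.2]
ee_rot: [-0.017, 0.999, 0.002, -0.03]
contact_force: [1.1, 0.7, 1.1]
gripper_width: 85.4
```

```bash
python3 -c "
from h import *
go(602.5,318.4,11,92.1)
"
```

```text
t 26.45 p [603.  312.8  52.2] jaw 91.98 tilt [-0.06   0.004] F [1.1 0.7 1.1] w 85.4 | turn -0.002 shift cm [-0.22  0.54  4.11]
```

{"name": "send_rows", "arguments": {
  "steps": [
    [[-0.2,0.6,1,0,1],[0,0,1.5,0,1],[0,0,1,0,1],[0,0,0,0,1],[0,0,0,0,1]]
  ]
}}

```text
clock: 26.87
position: [607.5, 320.8, 21.4]
ee_rot: [-0.017, 1.0, 0.005, -0.025]
contact_force: [0.5, 0.9, -0.1]
gripper_width: 85.2
```

```bash
python3 -c "
from h import *
go(602.5,318.4,11,92.1)
"
```

```text
t 26.87 p [607.5 320.8  21.4] jaw 91.92 tilt [-0.05  0.01] F [ 0.5  0.9 -0.1] w 85.2 | turn -0.003 shift cm [ 0.46 -0.24  1.06]
```

{"name": "send_rows", "arguments": {
  "steps": [
    [[0.4,-0.2,0.9,0,1],[0,0,0.2,0,1],[0,0,0,0,1],[0,0,0,0,0.7],[0,0,0,0,0.5],[0,0,0,0,0],[0,0,0,0,0],[0,0,0,0,0],[0,0,0,0,0],[0,0,0,0,0]]
  ]
}}

```text
clock: 27.7
position: [604.3, 320.1, 13.3]
ee_rot: [-0.017, 1.0, 0.007, -0.022]
contact_force: [0.3, 0.1, -1.6]
gripper_width: 44.2
```

```bash
python3 -c "
from h import *
im,P=wcloud()
go(602.5,318.4,11,92.1); wtop(P,55,603.7,318.6,26,4); held(P,41,5,20)
"
```

```text
t 27.75 p [604.3 320.   13.2] jaw 91.96 tilt [-0.045  0.013] F [-0.9 -0.1 -0.9] w 44.3 | turn -0.002 shift cm [ 0.17 -0.16  0.22]
10286 z 55.0 rect [604.1 318.9] [46.3 50.8] 2.0 circ [603.7 318.6] 26.0 mean [601.4 318.9]
held n 6423 top z 55.1 slope [-0.001  0.006] rect [604.2 320. ] [39.8 39.7] 88.14 off from TCP [-0. -0.]
```

{"name": "send_rows", "arguments": {
  "steps": [
    [[0,0,-2,0,0],[0,0,-4,0,0],[0,0,-4,0,0],[0,0,-3,0,0],[0,0,0,-0.069,0],[0,0,0,-0.068,0],[0,0,0,0,0]]
  ]
}}

```text
clock: 28.33
position: [608.9, 316.9, 145.3]
ee_rot: [-0.088, 0.996, 0.006, -0.025]
contact_force: [-0.5, 0.5, -1.8]
gripper_width: 44.6
```

```bash
python3 -c "
from h import *
go(473,-135,140,99.8)
"
```

```text
t 28.33 p [608.9 316.9 145.3] jaw 100.04 tilt [-0.052  0.008] F [-0.5  0.5 -1.8] w 44.6 | turn 0.004 shift cm [ 21.07 -42.22   0.84]
```

{"name": "send_rows", "arguments": {
  "steps": [
    [[1.6,-3.2,0,0,0],[1.6,-3.2,0,0,0],[1.6,-3.2,0,0,0],[1.6,-3.2,0,0,0],[1.6,-3.2,0,0,0],[1.6,-3.2,0,0,0],[1.6,-3.2,0,0,0],[1.6,-3.2,0,0,0],[1.6,-3.2,0,0,0],[1.6,-3.2,0,0,0]]
  ]
}}

```text
clock: 29.17
position: [497.9, -33.4, 140.5]
ee_rot: [-0.084, 0.996, 0.006, -0.029]
contact_force: [1.8, -0.4, -1.0]
gripper_width: 44.4
```

```bash
python3 -c "
from h import *
go(473,-135,140,99.8)
"
```

```text
t 29.17 p [497.9 -33.4 140.5] jaw 99.57 tilt [-0.06   0.007] F [ 1.8 -0.4 -1. ] w 44.4 | turn -0.004 shift cm [ 4.19 -9.59  0.14]
```

{"name": "send_rows", "arguments": {
  "steps": [
    [[1.3,-3,0,0,0],[1.3,-3,0,0,0],[0.8,-2,0,0,0],[0,0,0,0,0],[0,0,0,0,0],[0,0,0,0,0]]
  ]
}}

```text
clock: 29.67
position: [469.5, -127.4, 138.8]
ee_rot: [-0.074, 0.997, 0.006, -0.034]
contact_force: [-0.3, 0.8, -0.7]
gripper_width: 44.5
```

```bash
python3 -c "
from h import *
im,P=wcloud('w8.png')
go(473,-135.3,60,99.8); wtop(P,22,514.5,105,55,8);wtop(P,12,553,-121,55,4);held(P,42,6,50);held(P,42,6,20)
"
```

```text
t 29.72 p [ 469.6 -127.1  138.7] jaw 98.49 tilt [-0.068  0.007] F [-0.1  0.4 -1.5] w 44.5 | turn -0.023 shift cm [-0.71 -1.    7.83]
3581 z 23.7 rect [513.9 104.5] [89.7 89.6] 24.7 circ [513.7 105.1] 46.0 mean [511.   98.8]
0 z nan rect [0. 0.] [0. 0.] 0.0 circ [0. 0.] 0.0 mean [nan nan]
held n 12308 top z 180.6 slope [-0.001  0.003] rect [ 470.7 -129.7] [46.9 93. ] 8.74 off from TCP [ 1.1 -2.6]
held n 6479 top z 180.7 slope [-0.023  0.006] rect [ 469.7 -127.2] [39.8 39.7] 4.75 off from TCP [ 0.1 -0.1]
  return _methods._mean(a, axis=axis, dtype=dtype,
  ret = ret.dtype.type(ret / rcount)
h.py:29: RuntimeWarning: Mean of empty slice.
  print(len(t),'z %.1f'%np.median(t[:,2]),'rect',np.round(c,1),np.round(sz,1),round(a,1),'circ',np.round(cc,1),round(rr,1),'mean',t[:,:2].mean(0).round(1))
  ret = um.true_divide(
```

View pics/w8.png

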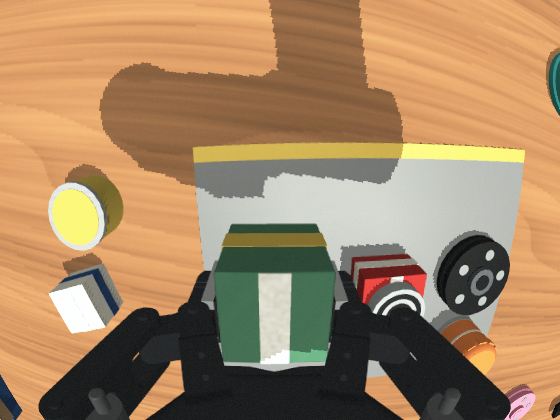

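The view shows green held at (270,300), with the mat and the red-and-bearing stack to the right and the tin and white carton on the left, untouched. Descending.

{"name": "send_rows", "arguments": {
  "steps": [
    [[-0.6,-1,1,-0.023,0],[0,0,2,0,0],[0,0,2,0,0],[0,0,1.5,0,0],[0,0,0,0,0],[0,0,0,0,0]]
  ]
}}

```text
clock: 30.22
position: [477.3, -130.4, 72.0]
ee_rot: [-0.09, 0.995, 0.006, -0.031]
contact_force: [1.0, -0.1, -1.3]
gripper_width: 44.4
```

```bash
python3 -c "
from h import *
im,P=wcloud()
go(472.7,-134.8,15.5,99.8)
s=P.reshape(-1,3); held(P,42,6,50);held(P,42,6,20)
"
```

```text
t 30.27 p [ 477.2 -130.3   72.1] jaw 100.29 tilt [-0.063  0.007] F [-0.1  0.3 -1.7] w 44.7 | turn 0.009 shift cm [ 0.18 -0.46  5.67]
held n 12318 top z 113.8 slope [0.003 0.004] rect [ 478.1 -133.1] [46.1 92.9] 10.16 off from TCP [ 0.9 -2.7]
held n 6480 top z 113.9 slope [-0.018  0.006] rect [ 477.2 -130.4] [39.8 39.7] 54.9 off from TCP [-0. -0.]
```

{"name": "send_rows", "arguments": {
  "steps": [
    [[0.2,-0.5,1.2,0.009,0],[0,0,1.5,0,0],[0,0,1,0,0],[0,0,0,0,0],[0,0,0,0,0]]
  ]
}}

```text
clock: 30.68
position: [480.0, -133.5, 39.8]
ee_rot: [-0.088, 0.996, 0.005, -0.025]
contact_force: [-0.1, -0.5, -1.2]
gripper_width: 43.9
```

```bash
python3 -c "
from h import *
im,P=wcloud()
go(472.7,-134.8,15.5,99.8)
s=P.reshape(-1,3); held(P,42,6,50);held(P,42,6,20)
"
```

```text
t 30.73 p [ 480.1 -133.5   39.9] jaw 100.05 tilt [-0.05   0.006] F [ 0.2  0.4 -1.3] w 44.5 | turn 0.004 shift cm [ 0.63 -0.04  2.47]
held n 12299 top z 81.6 slope [0.012 0.003] rect [ 480.1 -133.9] [46.2 97. ] 10.53 off from TCP [-0.  -0.5]
held n 6430 top z 81.7 slope [-0.005  0.004] rect [ 480.  -133.5] [39.6 39.9] 26.21 off from TCP [-0.1 -0.1]
```

{"name": "send_rows", "arguments": {
  "steps": [
    [[0.7,0,0.8,0.004,0],[0.1,0,0.6,0,0],[0,0,0.2,0,0],[0,0,0,0,0],[0,0,0,0,0]]
  ]
}}

```text
clock: 31.15
position: [475.8, -134.3, 28.2]
ee_rot: [-0.087, 0.996, 0.004, -0.02]
contact_force: [0.1, -1.1, -1.5]
gripper_width: 44.3
```

```bash
python3 -c "
from h import *
im,P=wcloud()
go(472.7,-134.8,15.5,99.8)
s=P.reshape(-1,3); held(P,42,6,50);held(P,42,6,20)
"
```

```text
t 31.20 p [ 475.9 -134.3   28.3] jaw 99.96 tilt [-0.039  0.005] F [ 0.  -0.2 -1.1] w 44.3 | turn 0.003 shift cm [ 0.27 -0.01  1.29]
held n 12256 top z 70.1 slope [0.02  0.004] rect [ 475.2 -134.7] [46.5 97.9] 9.44 off from TCP [-0.7 -0.3]
held n 6419 top z 70.1 slope [0.005 0.005] rect [ 475.7 -134.4] [39.8 39.7] 69.95 off from TCP [-0.1 -0. ]
```

{"name": "send_rows", "arguments": {
  "steps": [
    [[0.3,0,0.7,0.002,0],[0,0,0.5,0,0],[0,0,0.2,0,0],[0,0,0,0,0],[0,0,0,0,0]]
  ]
}}

```text
clock: 31.62
position: [473.9, -134.8, 15.2]
ee_rot: [-0.086, 0.996, 0.004, -0.018]
contact_force: [0.0, 1.2, 0.8]
gripper_width: 44.6
```

```bash
python3 -c "
from h import *
im,P=wcloud()
go(473.3,-134.8,15.5,99.8)
s=P.reshape(-1,3); held(P,42,6,50);held(P,42,6,20)
"
```

```text
t 31.67 p [ 473.9 -134.8   15.2] jaw 99.91 tilt [-0.037  0.004] F [-0.5  0.2  1.3] w 44.9 | turn 0.002 shift cm [ 0.06  0.01 -0.03]
held n 12270 top z 57.0 slope [0.023 0.004] rect [ 473.6 -136.2] [46.7 95.4] 10.06 off from TCP [-0.3 -1.4]
held n 6394 top z 57.1 slope [0.008 0.004] rect [ 473.8 -134.8] [39.8 39.6] 62.03 off from TCP [-0.1 -0. ]
```

Green's top is at 57.0 mm, so it is resting on the mat. Releasing and lifting clear.

{"name": "send_rows", "arguments": {
  "steps": [
    [[0,0,0,0,0.7],[0,0,0,0,0.85],[0,0,0,0,1],[0,0,0,0,1],[0,0,0,0,1],[0,0,-2,0,1],[0,0,-4,0,1],[0,0,-4,0,1],[0,0,-4,0,1],[0,0,-3,0,1]]
  ]
}}

```text
clock: 32.5
position: [475.4, -135.8, 183.0]
ee_rot: [-0.086, 0.996, 0.005, -0.029]
contact_force: [1.5, -0.4, -0.7]
gripper_width: 85.3
```

{"name": "send_rows", "arguments": {
  "steps": [
    [[3,0,-2,0,1],[3,0,0,0,1],[0,0,0,0,1],[0,0,0,0,1]]
  ]
}}

```text
clock: 32.83
position: [420.9, -147.0, 216.3]
ee_rot: [-0.086, 0.996, 0.003, -0.019]
contact_force: [1.3, -0.9, 0.6]
gripper_width: 85.5
```

Run:
```python
from h import *
im,P=wcloud('w9.png')
for h,x,y,r,t in((57,473,-135,38,4),(12,553.5,-121,55,4),(22,514.5,105,55,8),(66,603,120.5,40,5),(65,534,-8,40,4),(50,534,-8,45,4)): wtop(P,h,x,y,r,t)
grab('scene','s2.png'); grab('side','d2.png')
from m import top
for n,L in(('scene',[('green',471.8,-134,57),('orange',603,121,66),('bearing',534,-8,65),('hub',553,-121,27),('pulley',514,106,27)]),):
    pass
from m import cloud
for n in('scene','side'):
    print(n); _,Q=cloud(n)
    for h,x,y,r,t in((57,473,-135,38,5),(27,553.5,-121,45,5),(26,514.5,106,50,5),(66,603,121,40,5),(65,534,-8,40,5),(50,534,-8,45,5),(64,377,292,40,5),(50,587,-308,45,5),(43,495,-293,45,5)): wtop(Q,h,x,y,r,t)
a=cv2.imread('pics/s2.png')[110:260,110:310]; cv2.imwrite('pics/c2.png',cv2.resize(a,(800,600),interpolation=cv2.INTER_CUBIC))
go(0,0,0)
```

```text
1817 z 56.8 rect [ 473.5 -134.6] [46.4 44.8] 9.2 circ [ 473.4 -134.4] 31.3 mean [ 472.5 -135.1]
1788 z 11.7 rect [ 558.7 -120.3] [81.8 89.6] 8.0 circ [ 554.3 -121.3] 45.4 mean [ 550.5 -121.9]
2460 z 23.7 rect [513.8 105.1] [90.5 88.4] 56.4 circ [513.7 104.6] 45.7 mean [510.8 100.1]
0 z nan rect [0. 0.] [0. 0.] 0.0 circ [0. 0.] 0.0 mean [nan nan]
225 z 64.6 rect [543.6 -25.1] [42.8 12.4] 30.4 circ [540.6 -20. ] 21.4 mean [542.4 -25. ]
442 z 49.5 rect [533.6  -9.1] [61.5 60.5] 9.3 circ [533.9  -8.3] 41.9 mean [531.9 -31. ]
scene
228 z 56.1 rect [ 475.4 -133.5] [47.9 46.4] 7.6 circ [ 476.7 -130.7] 30.1 mean [ 476.8 -132.9]
260 z 27.0 rect [ 555.  -121.5] [59.5 57.3] 80.2 circ [ 555.  -121.7] 39.3 mean [ 557.  -119.4]
665 z 24.1 rect [513.3 105.8] [84.1 89. ] 6.8 circ [515.4 105.8] 45.2 mean [516.1 106.5]
363 z 65.3 rect [605.9 121.5] [53.8 53.8] 12.2 circ [604.7 121.4] 28.7 mean [606.9 122.2]
268 z 64.7 rect [536.6  -7.3] [51.3 48.2] 22.4 circ [536.   -7.7] 26.6 mean [537.7  -6.6]
180 z 49.2 rect [536.1  -7.7] [63.9 60.7] 10.4 circ [536.5  -8.7] 41.3 mean [547.5  -1.3]
282 z 63.3 rect [
[... 713 characters left out ...]
ean [532.   -4.3]
169 z 50.9 rect [531.4  -6.8] [59.8 66.6] 9.2 circ [531.3  -7. ] 41.7 mean [529.7   9.7]
501 z 64.6 rect [375.  293.5] [59.1 57.2] 1.3 circ [374.  293.1] 31.1 mean [374.8 295.2]
191 z 50.6 rect [ 588.  -305.8] [50.9 55.9] 25.9 circ [ 587.9 -305.5] 35.3 mean [ 587.6 -303.5]
245 z 44.3 rect [ 491.8 -299.8] [59.1 67.7] 1.0 circ [ 490.9 -300.3] 34.8 mean [ 491.7 -296.8]
t 32.98 p [ 421.1 -146.7  214.8] jaw 99.92 tilt [-0.041  0.003] F [-0.1 -0.4  0.7] w 85.4 | turn -0.000 shift cm [38.05 21.49 23.24]
  return _methods._mean(a, axis=axis, dtype=dtype,
  ret = ret.dtype.type(ret / rcount)
h.py:29: RuntimeWarning: Mean of empty slice.
  print(len(t),'z %.1f'%np.median(t[:,2]),'rect',np.round(c,1),np.round(sz,1),round(a,1),'circ',np.round(cc,1),round(rr,1),'mean',t[:,:2].mean(0).round(1))
  ret = um.true_divide(
```

View pics/c2.png

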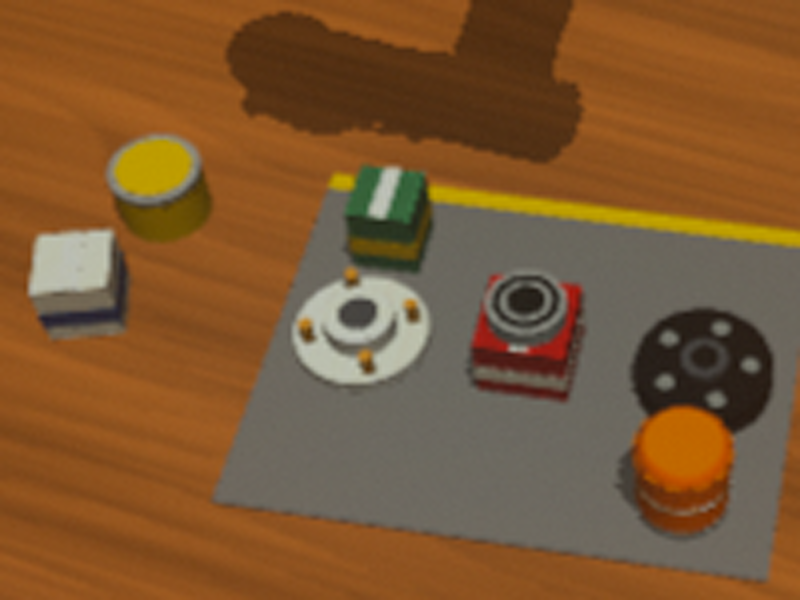

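View pics/d2.png

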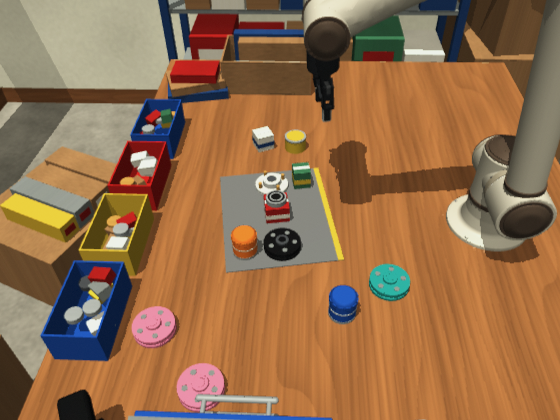

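```bash
python3 -c "
from h import *
job.job_done(); print(arm.read_state()['clock'])"
```

```text
the job is handed in; nothing more can be done
the job is handed in; nothing more can be done
```

The order is laid out on the mat and handed in at about 33 s of the 112 s allowed; no verdict came back. I placed the parts in the order given: red carton, bearing, orange filter, green carton.

The last checks, mostly by wrist camera:

| Item | Result |
|---|---|
| Red carton | Within about 0.5 mm of half-way between pulley and hub, yaw within about 0.5° of the mat's |
| Bearing | Flat on the red carton, centred to about 0.5 mm |
| Orange filter | Upright, gap to the pulley about 15 mm, under 0.5 mm off the line straight behind it |
| Green carton | Upright, gap to the hub about 14 mm, about 0.5 mm off the line, yaw about 9.2° against the mat's 9.8° |

- **Left alone:** the blue filter, white carton, yellow tin and look-alikes were not touched.
- **Disagreements:** the scene and side cameras differ by about 4–6 mm in absolute x. Measured against its neighbour, they put the green gap at 13 mm rather than 14, and the scene camera put the orange gap at up to 18 mm.
- **Tool tilt:** the tool drifted up to about 4° off vertical while moving. The orange and green parts still stood upright when released, with their top faces at the expected heights.

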